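# Feed a glass bar through the guard of the tessera cutter

### The job

I am about to cut tesserae, so draw the longest of the three glass bars out of the wooden rack (the other two are too short to be held clear of the guard and stay where they are). Feed it upright down through the narrow window in the cutter's guard, between the jaws, and gently press the sprung stop underneath fully home: the air cutter fires only while the stop is home. Finish while still gripping the bar and holding the stop down, so that I can make the cut with the foot valve; leave the tools lying around undisturbed.

Things in the scene. Friction and masses are not known exactly. Their poses are not given: they have to be found in the camera images.
- bar_long: longest of three upright flat bars of opaque grey-green glass: 10 mm thick, 24 mm wide, 170 mm long, about 0.1 kg. Origin: centre of its foot (lower end face); own x along the thickness, y along the width, z up along the bar. It stands in any one of the rack's three sockets and may lean up to 0.05 rad in it
- bar_mid: a like bar 125 mm long in another socket of the rack, same origin and axes; to be left there
- bar_short: a like bar 100 mm long in the remaining socket, same origin and axes; to be left there
- rack: fixed wooden block 62 x 180 mm, top 58 mm above the worktop, on a foot 90 x 196 x 10 mm. Three sockets in a row along its y, 55 mm apart, the middle one at its centre; each 12 mm (x) by 26 mm (y), 45 mm deep (floor 13 mm above the worktop). The bars' x and y axes lie along the rack's. Origin: centre of its underside
- window (a point): centre of the feed window at the guard's top face, 114 mm above the worktop; axes are the cutter's, z up. The through window is 26 mm along x and 12 mm along y (2 mm more than the bar each way), 14 mm deep, with a 3 mm lead-in chamfer on top. The bar's width goes along the cutter's x, its thickness along y, either broad face first
- cutter: fixed air-driven bench cutter; origin on the worktop straight below the window. Base plate x -62 to 62, y -60 to 112 mm; guard: bare metal plate 106 x 106 x 14 mm on four posts, highest part (117 mm with screws), clear plastic panels round three sides; air cylinder on the +y side, lower. Under the guard two fixed open jaws, 16 mm apart along y, then the stop
- stop (a joint): travel (m) of the sprung stop, a steel disc 26 mm across centred below the window: 0 = up (face 69 mm below the guard's top, 45 above the worktop); grows as pressed down; 0.008 = fully home on its hard end (face 77 mm below, 37 above the worktop). About 4 N starts it, 8 N brings it home; if let go it rises again
- nippers: red-handled tile nippers, 60 x 189 x 15 mm, lying on the worktop; origin at the centre of the underside; leave alone
- marker: marker pen, 17 x 135 x 16 mm, lying on the worktop; origin at the centre of the underside; leave alone
- tweezers: steel tweezers, 132 x 20 x 6 mm, lying on the worktop; origin at the centre of the underside; leave alone
There are look-alikes about, which are no part of the job. Leave any yellow look-alike of the bar_long alone.

How it is judged:
By the outcome, as a careful person would: the job done as asked, in the order asked, and still so for the second after the job is handed in, while the arm keeps its last pose, push and grip.
It also fails if it takes over 48 s, if anything falls off the work surface, if the arm or the gripper's body presses on something with over 40 N, if the wrist force passes 120 N, or if a joint passes its speed limit or range.

### The arm

A 6-joint arm with a two-finger parallel gripper is mounted at the origin on a cart in front of the work surface, level with it; the furniture and walls round the work are solid. World frame = base frame: x ahead of the robot, y to its left, z up, the work surface at z = 0. Lengths are in m, angles in rad, forces in N, time in s.
With the tool pointing down it reaches from about 0.275 to 0.825 m from the base axis. Payload 5.2 kg.
Tool frame: the origin (TCP) lies on the centre line of the jaws, within the pads' length; the fingertips stand 8 mm ahead of it and the grasp point (between the pads) lies 11 mm behind it; z points along the fingers, y is the line along which they close (so a half turn about z gives the same grasp; the last joint's range is limited). The gripper opens to 93 mm and grips with 3 to 60 N. Pads are 15 mm wide; open, the fingers measure 128 mm over their backs; the gripper's body (75 mm by 188 mm) begins 65 mm behind the grasp point.
Start: joints at [1.012, 0.259, 1.535, -0, 1.348, -0.203], TCP at [0.192, 0.516, 0.227] pointing down, gripper open.
Joint ranges: [-3.14, 3.14], [-0.91, 2.08], [0.19, 2.58], [-1.22, 4.36], [0.22, 2.71], [-3.12, 3.12]. Speed limits (rad/s): [2.57, 2.57, 3.14, 3.14, 3.14, 3.14].

### API

Orientations are given as a unit quaternion [w, x, y, z].
In Python, from workcell import read_state, imaging, ctrl gives the robot as it stands.
- The arm moves only by the tool arm_command, never from a script. Its argument "steps" is a list of rows, each a list of 7 numbers: the turn, a rotation vector about the world's x, y, z in rad, then the shift along the world's x, y, z in cm, then the closure, from 0 (fully open) to 1 (shut). In form: [[wx, wy, wz, tx, ty, tz, hand], ...]. A call has 1 to 10 rows; each row is the pose to reach, as a shift and turn from the pose commanded when the call began; what a row does not reach only later rows make up. A row lasts 1/12 s, in which the tool goes at most 41.7 mm and 7.16 degrees, less where a joint would pass 70% of its speed; a pose out of reach is approached as far as the arm can. A call with a gripper value outside its range is refused whole. The fingers move at their own pace and stop on an object; "force" is the grip in N (left out, the last holds). Time passes only in rows, so rows that repeat a pose let the fingers close. It gives the time, the measured TCP pose, the force, the opening and the grip force at its end, in the units of the state.
- read_state(): the state, without advancing time (a new reading comes with each control period).
- imaging.camera(name): name is "scene" or "top" or "wrist"; returns a dict with "color" (384x512x3 uint8, red, green, blue), "range_z" (384x512 float32, m along the optical axis (not along the pixel's ray), 0 where there is no reading), "camera_matrix" (3x3 intrinsics, pixels), "dist_coeffs" ([k1, k2, p1, p2, k3] as OpenCV has them; the pictures are not rectified), "extrinsics" (4x4, takes a point from world to camera coordinates). Camera axes: x right, y up, looking along -z (the intrinsics and any distortion apply to the point x, -y, -z); pixel columns grow to the right and rows downward; lengths in m; the calibration is good to about 2 mm. A picture is of the moment at which its call begins.
- ctrl.sign_off(): hands the job in; it is judged then, once.
The state is a dict: "time": time; "joints": joint angles; "joint_velocities": joint speeds; "tau": joint torques, N m; "tcp_pos": TCP position; "eef_rot": TCP orientation; "wrist_force": force on the tool from outside, world axes, zero at the start; "wrist_torque": the same for the moment, N m; "opening": opening from 0.0 (shut) to 1.0 (fully open); "gripper_force": force on a finger pad.
Only numpy, scipy, OpenCV 4.12 (cv2) and the standard library are available. Lean on these libraries where they do the work, as an engineer would, in place of code of your own. Each camera call takes 0.05 s, during which the arm holds its last target. There are 200 camera calls.

## Working session

There is one attempt and no reset: what is moved stays moved. The work goes in short steps, Python scripts to look and compute and a tool call to move; the robot and the scene stay as the last step left them, time stands still between calls to the robot, and variables do not carry over. Pictures are saved under pics/ and viewed, at most 10 in all, crops included, and the job is handed in when it is done.

Besides the shell and the picture viewer there is one more tool, called after "Request:" by a JSON object that holds its "api" and its "payload". arm_command: Moves the arm, as the interface text tells. Its arguments: {"type":"object","properties":{"steps":{"type":"array"},"force":{"type":"number"}},"required":["steps"]}

```bash
mkdir -p pics
cat > h.py <<'E'
import numpy as np, cv2, json
from workcell import read_state, imaging, ctrl
def cam(n,save=None):
    c=imaging.camera(n)
    if save: cv2.imwrite('pics/'+save,c['color'][:,:,::-1])
    return c
def rays(c,uv):
    uv=np.asarray(uv,float).reshape(-1,1,2)
    p=cv2.undistortPoints(uv,np.array(c['camera_matrix']),np.array(c['dist_coeffs'])).reshape(-1,2)
    E=np.array(c['extrinsics']);R=E[:3,:3];t=E[:3,3]
    d=np.c_[p[:,0],-p[:,1],-np.ones(len(p))]
    return -R.T@t, d@R   # depth param = range_z
def plane(c,uv,z):
    o,d=rays(c,uv); return o+d*((z-o[2])/d[:,2])[:,None]
def cloud(c):
    h,w=c['range_z'].shape
    vv,uu=np.mgrid[:h,:w]
    o,d=rays(c,np.c_[uu.ravel(),vv.ravel()])
    P=o+d*c['range_z'].ravel()[:,None]
    P[c['range_z'].ravel()==0]=np.nan
    return P.reshape(h,w,3)
E
python3 - <<'E'
from h import *
a=cam('top','top.png');b=cam('scene','scene.png')
np.savez('c0.npz',top=cloud(a),scene=cloud(b))
for c in(a,b):
    E=np.array(c['extrinsics']);print(-E[:3,:3].T@E[:3,3])
s=read_state();print(s['tcp_pos'],s['eef_rot'],s['time'],s['opening'])
E
```

```text
[ 0.41705515 -0.16597706  1.09271856]
[-0.16761524 -0.6071712   0.92799584]
[0.19130495 0.51516765 0.22591862] [-3.06474389e-04  1.76960978e-01  9.84217544e-01 -7.38377930e-04] 0.1 0.9985497819717344
```

View pics/top.png

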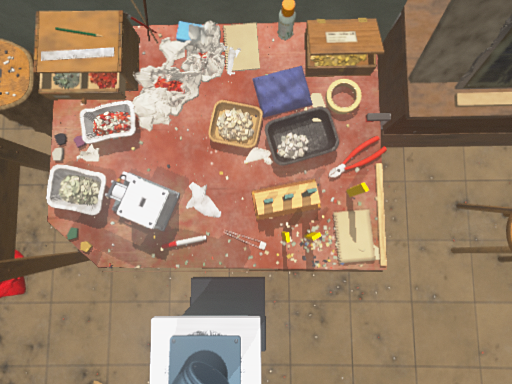

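View pics/scene.png

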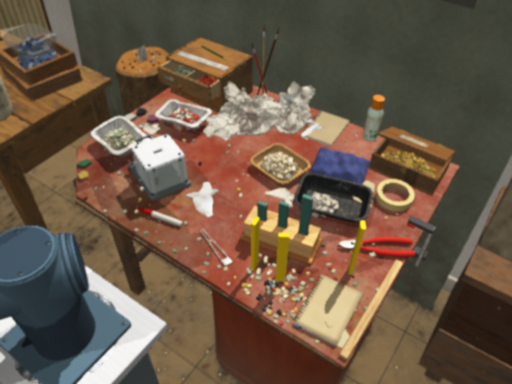

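The top view shows the rack at about (287,198) with three dark bars at (268,203), (290,197) and (311,191). The cutter guard is at (146,200), and yellow look-alikes stand at (287,237), (315,237) and (357,188). In the scene view the rightmost bar (305,213) looks the longest. Next I'll measure heights and poses.

Run:
```python
from h import *
z=np.load('c0.npz');T=z['top'];S=z['scene']
def crop(P,u0,u1,v0,v1): return P[v0:v1,u0:u1].reshape(-1,3)
def rect(p,n):
    p=p[~np.isnan(p[:,0])];
    (c,s,a)=cv2.minAreaRect((p[:,:2]*1000).astype(np.float32));print(n,len(p),'c',np.round(c,1),'size',np.round(s,1),'ang',round(a,2),'z',np.round(np.percentile(p[:,2],[5,50,95]),4))
r=crop(T,240,335,170,225); 
rect(r[(r[:,2]>.05)&(r[:,2]<.066)],'racktop')
hi=r[r[:,2]>.08]; 
m=(T[:,:,2]>.085)&(T[:,:,2]<.25); 
n,l,st,ce=cv2.connectedComponentsWithStats(m.astype(np.uint8))
for i in range(1,n):
    if st[i,4]>8 : 
        q=T[l==i]; print(ce[i].round(),st[i,4],'zmax',np.round(q[:,2].max(),3)); rect(q[q[:,2]>q[:,2].max()-.015],'  top')
g=crop(T,100,190,165,240); rect(g[(g[:,2]>.105)&(g[:,2]<.125)],'guard')
rs=crop(S,225,330,190,265); rect(rs[(rs[:,2]>.05)&(rs[:,2]<.066)],'racktopS')
for nm,b in(('L',(256,270,198,225)),('M',(276,292,200,235)),('R',(298,314,190,238))):
    q=crop(S,*b);q=q[q[:,2]>.075]; print(nm,len(q),np.nanmax(q[:,2])); rect(q[q[:,2]>np.nanmax(q[:,2])-.02],nm)
gs=crop(S,125,195,130,195); rect(gs[(gs[:,2]>.105)&(gs[:,2]<.125)],'guardS')
```

```text
racktop 1201 c [ 495.1 -237.7] size [ 64.7 179.6] ang 10.36 z [0.0548 0.0579 0.061 ]
[83. 53.] 8098 zmax 0.227
  top 10 c [958.1 178.9] size [7.6 5.8] ang 26.83 z [0.2122 0.2176 0.2266]
[287.  12.] 341 zmax 0.157
  top 134 c [1015.8 -242.4] size [33.5 30. ] ang 83.43 z [0.1438 0.1516 0.1545]
[479.  18.] 2404 zmax 0.185
  top 228 c [ 990.5 -740.6] size [146.2  12.9] ang 86.94 z [0.1706 0.1752 0.1815]
[204.  35.] 635 zmax 0.14
  top 56 c [977.5 -15.4] size [91.1 35.1] ang 64.9 z [0.1262 0.1318 0.1384]
[344.  40.] 2106 zmax 0.133
  top 695 c [ 901.7 -403.4] size [ 35.8 201.1] ang 0.15 z [0.1193 0.1246 0.13  ]
[163.  85.] 1332 zmax 0.211
  top 44 c [728.1  98.7] size [ 7.8 26.8] ang 29.7 z [0.1973 0.2047 0.21  ]
[140. 201.] 2020 zmax 0.121
  top 1681 c [480.9 156.7] size [112.4 119.6] ang 67.05 z [0.1101 0.1141 0.1172]
[360. 188.] 135 zmax 0.174
  top 54 c [ 513.6 -426.7] size [25.7 10.9] ang 26.88 z [0.1606 0.1693 0.1715]
[309. 191.] 75 zmax 0.187
  top 41 c [ 506.  -291.6] size [ 9.4 23.7] ang 11.66 z [0.1769 0.1832 0.1857]
[288. 196.] 50 zmax 0.144
  top 37 c [ 496.2 -237.4] size [ 9.
[... 308 characters left out ...]
e [ 9.5 23.9] ang 31.7 z [0.1633 0.1691 0.1724]
[202. 372.] 731 zmax 0.25
  top 151 c [ 86.2 -15.1] size [36.  90.1] ang 0.56 z [0.2359 0.2427 0.249 ]
guard 1690 c [480.9 156.7] size [112.4 119.6] ang 67.05 z [0.11   0.1141 0.1172]
racktopS 1150 c [ 449.9 -248.2] size [153.4 181.5] ang 10.55 z [0.0533 0.0584 0.0621]
L 166 0.17217833746609157
L 29 c [ 390.8 -235.5] size [19.4  6.8] ang 34.56 z [0.1563 0.1688 0.1721]
M 239 0.17317150775569123
M 24 c [ 389.8 -303.1] size [ 7.2 23.5] ang 37.82 z [0.1682 0.1705 0.172 ]
R 371 0.1858089057802953
R 92 c [ 501.8 -294.8] size [11.2 23.8] ang 11.89 z [0.1674 0.179  0.1851]
guardS 1159 c [479.1 154.8] size [114.  117.1] ang 67.2 z [0.1084 0.1141 0.1174]
```

Request:
{"api": "arm_command", "payload": {"steps": [[0,0,0,0,0,3,0],[0,0,0,1,-2,6,0],[0,0,0,3,-4,9,0],[0,0,0,5,-7,11,0],[0,0,0,8,-10,12,0],[0,0,0,11,-13,12,0],[0,0,0,13.5,-16.5,12,0],[0,0,0,16,-19.5,12,0],[0,0,0,18.5,-22.5,12,0],[0,0,0,21,-26,12,0]]}}

```text
time: 0.93
tcp_pos: [0.4016, 0.2551, 0.3464]
eef_rot: [-0.0, 0.177, 0.984, 0.0]
wrist_force: [0.6, 0.1, 0.1]
opening: 1.0
gripper_force: 0.0
```

Request:
{"api": "arm_command", "payload": {"steps": [[0,0,0,2,-2.5,0,0],[0,0,0,3.5,-4.5,0,0],[0,0,0,4.5,-6,0,0],[0,0,0,5,-6.5,0,0],[0,0,0,5,-6.5,0,0],[0,0,0,5,-6.5,0,0]]}}

```text
time: 1.43
tcp_pos: [0.4504, 0.192, 0.3463]
eef_rot: [-0.001, 0.177, 0.984, 0.0]
wrist_force: [0.2, 0.4, 0.1]
opening: 1.0
gripper_force: 0.0
```

Run:
```python
from h import *
a=cam('wrist','w1.png');np.savez('c1.npz',w=cloud(a));E=np.array(a['extrinsics']);print(-E[:3,:3].T@E[:3,3],E[:3,:3].round(3))
s=read_state();print(s['tcp_pos'],s['eef_rot'],s['time'],s['joints'])
```

```text
[0.38177854 0.21759895 0.50427896] [[ 0.349  0.937  0.   ]
 [-0.904  0.337 -0.262]
 [-0.245  0.091  0.965]]
[0.45015179 0.19248407 0.34650764] [-3.97236900e-04  1.76685075e-01  9.84267337e-01  1.91140899e-04] 1.4833 [ 1.75297411e-01  9.30301140e-02  1.45016840e+00  6.33571155e-04
  1.59900751e+00 -1.04024617e+00]
```

View pics/w1.png

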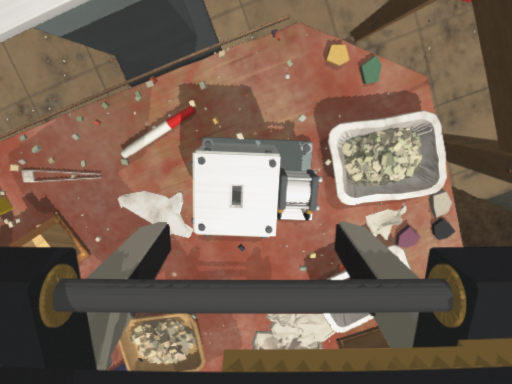

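The wrist view shows the guard as a white square with its dark window at about (237,195), long side vertical. The cylinder is to the right (+y), and screws sit near the four corners. I'll measure the window and guard on the z = 0.114 plane.

```bash
cat > win.py <<'E'
from h import *
def win(f,a,box):
    u0,u1,v0,v1=box
    im=cv2.cvtColor(a['color'],cv2.COLOR_RGB2GRAY); hsv=cv2.cvtColor(a['color'],cv2.COLOR_RGB2HSV)
    m=((im>170)&(hsv[:,:,1]<40)).astype(np.uint8); mm=np.zeros_like(m);mm[v0:v1,u0:u1]=m[v0:v1,u0:u1]
    cs,h=cv2.findContours(mm,cv2.RETR_CCOMP,cv2.CHAIN_APPROX_NONE)
    for c,hh in zip(cs,h[0]):
        if len(c)<14: continue
        p=plane(a,c.reshape(-1,2),.114)[:,:2]*1000
        r=cv2.minAreaRect(p.astype(np.float32))
        if min(r[1])>6: print(hh[3]>=0,len(c),c.reshape(-1,2).mean(0).round(),np.round(r[0],1),np.round(r[1],1),round(r[2],2))
E
python3 - <<'E'
from win import *
a=cam('wrist');win(None,a,(185,285,140,245))
E
```

```text
False 355 [231. 196.] [480.1 151.9] [119.  115.4] 67.5
True 23 [268. 229.] [538.6 181.3] [11.8 10.5] 22.82
True 21 [201. 227.] [504.7 100. ] [10.7  9.8] 21.51
True 57 [236. 195.] [481.2 159.4] [13.9 28. ] 68.6
True 23 [272. 163.] [457.5 215.6] [10.8  9.7] 24.81
True 24 [201. 160.] [423.4 133.9] [10.4 10.8] 23.54
```

Request:
{"api": "arm_command", "payload": {"steps": [[0,0,-0.08,0.5,-3,0,0],[0,0,-0.18,1,-6.5,0,0],[0,0,-0.29,1.5,-10,0,0],[0,0,-0.4,2,-14,0,0],[0,0,-0.51,2.5,-18,0,0],[0,0,-0.62,3,-22,0,0],[0,0,-0.73,3.5,-26,0,0],[0,0,-0.84,4,-30,-1,0],[0,0,-0.95,4.5,-34,-2,0],[0,0,-1.03,5,-38,-3,0]]}}

```text
time: 2.37
tcp_pos: [0.5011, -0.1888, 0.3168]
eef_rot: [0.001, 0.64, 0.768, 0.0]
wrist_force: [0.6, 0.6, -0.5]
opening: 1.001
gripper_force: 0.0
```

Request:
{"api": "arm_command", "payload": {"steps": [[0,0,0,0.2,-4,-2,0],[0,0,0,0.3,-7,-3.5,0],[0,0,0,0.4,-9,-4,0],[0,0,0,0.4,-10.2,-4,0.2],[0,0,0,0.4,-10.2,-4,0.3],[0,0,0,0.4,-10.2,-4,0.3],[0,0,0,0.4,-10.2,-4,0.3]]}}

```text
time: 2.95
tcp_pos: [0.5054, -0.2887, 0.2778]
eef_rot: [0.001, 0.638, 0.77, 0.0]
wrist_force: [-0.4, -0.3, -0.3]
opening: 0.764
gripper_force: 0.0
```

Run:
```python
from h import *
a=cam('wrist','w2.png');P=cloud(a)
s=read_state();print(s['tcp_pos'],s['eef_rot'],s['time'],s['opening'])
m=(P[:,:,2]>.165)&(P[:,:,2]<.2)
n,l,st,ce=cv2.connectedComponentsWithStats(m.astype(np.uint8))
for i in range(1,n):
    if st[i,4]>60: 
        cs=cv2.findContours((l==i).astype(np.uint8),0,1)[0][0].reshape(-1,2)
        q=P[l==i]; z=q[:,2]; t=q[z>np.percentile(z,98)-.004]
        r=cv2.minAreaRect((t[:,:2]*1000).astype(np.float32)); print(ce[i],st[i,4],np.percentile(z,[2,50,98]).round(4),np.round(r[0],1),np.round(r[1],1),round(r[2],2))
```

```text
[ 0.50542207 -0.28859383  0.27790279] [7.87289144e-04 6.37967917e-01 7.70062508e-01 2.23992918e-04] 3.0 0.7296969745463104
[122.84143223  96.54987212] 391 [0.1662 0.1695 0.171 ] [ 386.7 -231. ] [23.9 10.1] 6.66
[118.22375691 181.13535912] 362 [0.1656 0.1694 0.1708] [ 388.6 -303. ] [11.  24.3] 31.09
[250.47382199 196.41623037] 382 [0.1681 0.1826 0.184 ] [ 504.2 -292.7] [ 9.2 23.9] 10.39
[233.30147059 323.98161765] 272 [0.1654 0.1696 0.1709] [ 512.1 -428.4] [23.8 11.5] 27.39
```

View pics/w2.png

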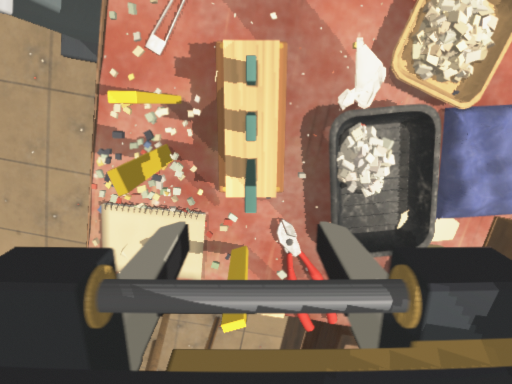

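The bar's top is at about (250,200) in this view, between two fingers that straddle it and aligned with the tool. I'll descend and grip.

Request:
{"api": "arm_command", "payload": {"steps": [[0,0,0,0,-0.3,-2.5,0.3],[0,0,0,0,-0.35,-5.5,0.3],[0,0,0,0,-0.35,-8.5,0.3],[0,0,0,0,-0.35,-11,0.3],[0,0,0,0,-0.35,-12.3,0.3],[0,0,0,0,-0.35,-12.8,0.3],[0,0,0,0,-0.35,-12.8,0.4],[0,0,0,0,-0.35,-12.8,0.6],[0,0,0,0,-0.35,-12.8,0.7],[0,0,0,0,-0.35,-12.8,0.8]], "force": 35}}

```text
time: 3.83
tcp_pos: [0.5056, -0.2942, 0.1504]
eef_rot: [0.002, 0.639, 0.77, -0.0]
wrist_force: [-0.4, -0.6, 0.4]
opening: 0.463
gripper_force: 0.0
```

Request:
{"api": "arm_command", "payload": {"steps": [[0,0,0,0,0,0,0.9],[0,0,0,0,0,0,1],[0,0,0,0,0,0,1],[0,0,0,0,0,0,1],[0,0,0,0,0,0,1],[0,0,0,0,0,0,1]]}}

```text
time: 4.33
tcp_pos: [0.5048, -0.2939, 0.1487]
eef_rot: [-0.0, 0.639, 0.769, -0.0]
wrist_force: [-0.9, 0.4, 0.6]
opening: 0.106
gripper_force: 35.0
```

Request:
{"api": "arm_command", "payload": {"steps": [[0,0,0,0,0,0.6,1],[0,0,0,0,0,1.6,1],[0,0,0,0,0,3,1],[0,0,0,0,0,4.5,1],[0,0,0,0,0,6.5,1],[0,0,0,0,0,9,1],[0,0,0,0,0,12,1],[0,0,0,0,0,15,1],[0,0,0,0,0,17,1],[0,0,0,0,0,17,1]]}}

```text
time: 5.17
tcp_pos: [0.5063, -0.2951, 0.3251]
eef_rot: [0.005, 0.639, 0.769, -0.0]
wrist_force: [-0.2, -0.5, 0.2]
opening: 0.107
gripper_force: 35.0
```

Run:
```python
from h import *
a=cam('scene','s2.png');P=cloud(a)
s=read_state();print(s['tcp_pos'],s['eef_rot'],s['time'],s['opening'],s['wrist_force'])
```

```text
[ 0.50567863 -0.29453128  0.32204395] [ 3.13631455e-03  6.38728812e-01  7.69425543e-01 -5.08995333e-05] 5.2167 0.10435459895081306 [-0.52574703  0.0441171  -1.88440544]
```

View pics/s2.png

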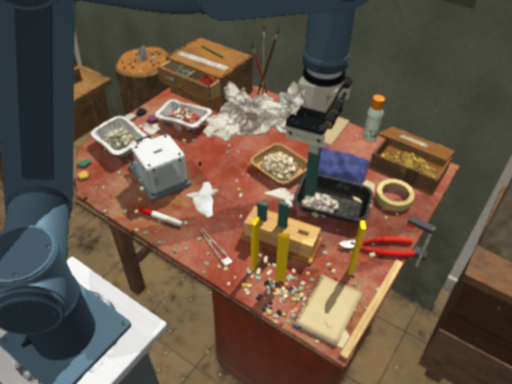

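The bar is out of the rack, hanging at (313,170) in the gripper. Both other bars are still in their sockets, at (262,211) and (283,214). I'll carry it over the cutter.

Request:
{"api": "arm_command", "payload": {"steps": [[0,0,0.05,-0.1,2,0,1],[0,0,0.15,-0.3,5,0,1],[0,0,0.26,-0.5,8.5,0,1],[0,0,0.37,-0.7,12,0,1],[0,0,0.48,-0.9,16,0,1],[0,0,0.59,-1.1,20,0,1],[0,0,0.7,-1.3,24,0,1],[0,0,0.81,-1.6,28,0,1],[0,0,0.91,-1.9,32,0,1],[0,0,0.99,-2.1,36,0,1]]}}

```text
time: 6.05
tcp_pos: [0.4823, 0.0681, 0.3172]
eef_rot: [-0.001, 0.194, 0.981, -0.0]
wrist_force: [2.0, -0.3, -2.1]
opening: 0.105
gripper_force: 35.0
```

Request:
{"api": "arm_command", "payload": {"steps": [[0,0,0,-0.1,3,0,1],[0,0,0,-0.2,5.5,0,1],[0,0,0,-0.3,7.5,0,1],[0,0,0,-0.4,9,-0.5,1],[0,0,0,-0.4,9.3,-1.5,1],[0,0,0,-0.4,9.3,-2.5,1],[0,0,0,-0.4,9.3,-3,1],[0,0,0,-0.4,9.3,-3,1],[0,0,0,-0.4,9.3,-3,1],[0,0,0,-0.4,9.3,-3,1]]}}

```text
time: 6.88
tcp_pos: [0.4801, 0.1583, 0.2888]
eef_rot: [0.0, 0.197, 0.98, -0.0]
wrist_force: [0.5, 0.3, -1.8]
opening: 0.107
gripper_force: 35.0
```

Run:
```python
from h import *
a=cam('wrist','w3.png');P=cloud(a);b=cam('scene')
cv2.imwrite('pics/pair.png',np.hstack([cv2.resize(a['color'][100:300,150:350,::-1],(400,400),interpolation=0),cv2.resize(b['color'][40:200,100:260,::-1],(400,400),interpolation=0)]))
s=read_state();print(s['tcp_pos'],s['eef_rot'],s['time'],s['opening'],s['wrist_force'],s['joints'])
for nm,Q in(('w',P),('s',cloud(b))):
  for z0 in np.arange(.15,.29,.02):
    q=Q[(abs(Q[:,:,2]-z0)<.006)&(np.hypot(Q[:,:,0]-.48,Q[:,:,1]-.158)<.03)]
    if len(q)>3: r=cv2.minAreaRect((q[:,:2]*1000).astype(np.float32));print(nm,z0.round(3),len(q),(q[:,:2].mean(0)*1000).round(1),np.round(r[0],1),np.round(r[1],1),round(r[2],1))
```

```text
[0.48022989 0.15854789 0.28914201] [4.89090101e-04 1.97158705e-01 9.80371456e-01 1.15116460e-04] 6.9833 0.1041651848812813 [ 0.08537082 -0.48254875 -0.33640907] [ 9.80475560e-02  1.41573157e-01  1.53002832e+00 -6.59608584e-05
  1.46898841e+00 -1.07582427e+00]
w 0.15 6 [468.4 163.8] [468.2 163.4] [8.4 0.2] 66.8
w 0.17 34 [468.1 163.4] [468.3 163.3] [9.9 1.4] 67.9
w 0.19 42 [468.  163.5] [468.  163.5] [9.2 0.8] 67.6
w 0.21 51 [468.  163.3] [468.3 163.2] [10.   1.6] 68.6
w 0.23 64 [467.9 163.4] [468.  163.5] [9.4 1.2] 65.8
w 0.25 86 [467.9 163.5] [468.2 163.3] [9.9 1.6] 67.3
w 0.27 110 [467.9 163.3] [468.2 163.3] [9.9 1.6] 66.6
s 0.15 7 [472.7 155.9] [473.6 155.7] [ 4.8 19.6] 70.1
s 0.17 37 [474.2 154.9] [475.  153.9] [ 7.2 24.5] 63.7
s 0.19 36 [475.6 154.7] [476.5 156.5] [10.5 25.2] 54.8
s 0.21 39 [473.5 155.2] [473.2 153.1] [12.2 24.8] 56.8
s 0.23 34 [475.5 154. ] [475.8 153.6] [ 8.9 22. ] 61.8
s 0.25 39 [474.5 153.4] [475.1 152.9] [10.1 21.7] 61.3
s 0.27 44 [476.4 153.2] [476.1 153. ] [11.4 25. ] 52.8
```

View pics/pair.png

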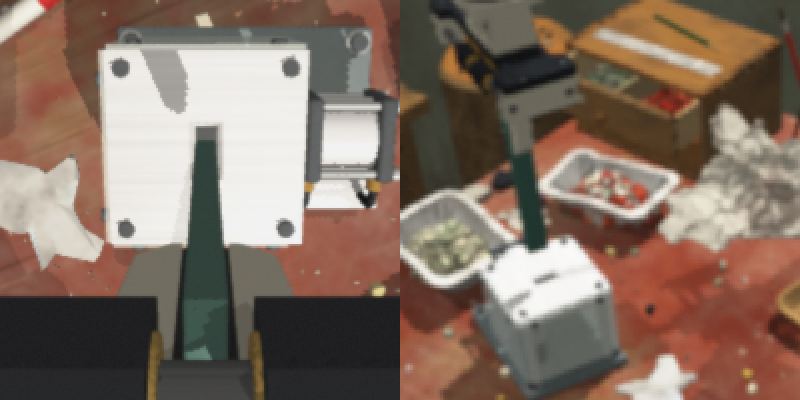

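The bar hangs vertical over the guard; its narrow edge covers the near part of the window in the wrist view (left half). The window's grey patch shows at crop x 194–221, y 126–140, slightly right of the bar's foot. I'll check brightness profiles across the window to fix its centre.

Run:
```python
from h import *
for f,rr,cc in(('w1.png',range(180,212,3),(225,250)),('w3.png',range(160,172),(238,270))):
    g=cv2.imread('pics/'+f,0)
    for r in rr: print(f,r,cc[0],g[r,cc[0]:cc[1]].tolist())
```

```text
w1.png 180 225 [241, 242, 242, 242, 242, 242, 242, 242, 242, 242, 243, 243, 243, 243, 243, 243, 243, 243, 243, 243, 243, 243, 243, 243, 243]
w1.png 183 225 [241, 241, 241, 241, 240, 239, 239, 240, 240, 241, 241, 241, 241, 242, 242, 242, 242, 242, 242, 243, 243, 243, 243, 243, 243]
w1.png 186 225 [240, 240, 240, 239, 236, 231, 225, 164, 130, 127, 127, 127, 126, 125, 125, 133, 159, 202, 225, 240, 241, 241, 241, 242, 241]
w1.png 189 225 [242, 243, 242, 242, 238, 233, 226, 143, 98, 101, 102, 103, 103, 103, 104, 117, 158, 203, 231, 243, 243, 243, 243, 243, 243]
w1.png 192 225 [239, 239, 239, 238, 232, 226, 218, 128, 83, 79, 78, 79, 79, 79, 82, 100, 149, 187, 225, 240, 241, 241, 241, 242, 242]
w1.png 195 225 [241, 241, 241, 240, 235, 228, 217, 118, 80, 77, 78, 77, 79, 80, 81, 106, 160, 197, 230, 242, 243, 243, 243, 243, 243]
w1.png 198 225 [241, 241, 241, 240, 233, 226, 211, 110, 79, 79, 79, 79, 79, 79, 81, 109, 166, 199, 232, 241, 242, 243, 243, 243, 243]
w1.png 201 225 [241, 241, 241, 239, 231, 222, 199, 115, 98, 97, 97, 83, 81, 81, 83, 115, 173, 198, 231, 241, 241, 241, 242, 242, 242]
w
[... 1780 characters left out ...]
 240, 240, 240, 240, 240, 240]
w3.png 168 238 [239, 239, 239, 239, 239, 238, 234, 226, 224, 195, 115, 99, 99, 98, 99, 99, 99, 99, 100, 106, 137, 181, 202, 226, 239, 240, 240, 240, 240, 240, 240, 240]
w3.png 169 238 [237, 237, 238, 238, 238, 237, 232, 225, 223, 196, 114, 96, 96, 97, 97, 98, 97, 98, 98, 105, 138, 180, 199, 224, 238, 239, 239, 239, 239, 239, 239, 239]
w3.png 170 238 [235, 234, 235, 235, 235, 235, 229, 221, 220, 189, 100, 69, 68, 67, 68, 68, 68, 69, 71, 91, 134, 176, 195, 220, 236, 237, 237, 237, 237, 238, 238, 238]
w3.png 171 238 [233, 233, 233, 234, 234, 233, 227, 218, 214, 174, 86, 60, 60, 59, 60, 60, 60, 60, 61, 79, 127, 171, 189, 217, 234, 235, 236, 236, 236, 236, 236, 236]
```

Run:
```python
from h import *
g=cv2.imread('pics/w1.png',0);print([g[r,233:239].mean().round() for r in range(178,214)])
a=cam('wrist');g=cv2.cvtColor(a['color'],cv2.COLOR_RGB2GRAY);print(g[166,243:264].tolist(),[int(g[r,252]) for r in range(157,173)])
c,s=np.cos(np.radians(-22.7)),np.sin(np.radians(-22.7));R=np.array([[c,s],[-s,c]])
s=read_state();tc=s['tcp_pos'];print(tc)
for nm,p in(('L',(244.3,166)),('Rt',(261,166)),('top',(252.7,160.6))):
    q=plane(a,[p],.114)[0]*1000; print(nm,q.round(1),'cutter-axes rel TCP',(R@(q[:2]-tc[:2]*1000)).round(2))
P=cloud(a);q=P[(P[:,:,2]>.15)&(P[:,:,2]<.26)&(np.hypot(P[:,:,0]-.48,P[:,:,1]-.158)<.03)]*1000
print('bar face rel TCP',(R@(np.median(q[:,:2],0)-tc[:2]*1000)).round(2))
```

```text
[np.float64(243.0), np.float64(243.0), np.float64(243.0), np.float64(242.0), np.float64(242.0), np.float64(241.0), np.float64(230.0), np.float64(201.0), np.float64(127.0), np.float64(107.0), np.float64(105.0), np.float64(102.0), np.float64(96.0), np.float64(84.0), np.float64(80.0), np.float64(79.0), np.float64(78.0), np.float64(78.0), np.float64(78.0), np.float64(79.0), np.float64(79.0), np.float64(80.0), np.float64(83.0), np.float64(90.0), np.float64(100.0), np.float64(119.0), np.float64(132.0), np.float64(188.0), np.float64(198.0), np.float64(210.0), np.float64(237.0), np.float64(241.0), np.float64(243.0), np.float64(243.0), np.float64(243.0), np.float64(243.0)]
[237, 231, 226, 218, 148, 105, 101, 101, 101, 102, 101, 101, 101, 101, 112, 148, 186, 212, 235, 240, 240] [237, 238, 238, 230, 218, 191, 122, 101, 100, 102, 101, 100, 97, 68, 60, 59]
[0.4801999  0.15865501 0.28917094]
L [469. 154. 114.] cutter-axes rel TCP [-8.51 -8.56]
Rt [475.9 170.4 114. ] cutter-axes rel TCP [-8.48  9.17]
top [467.1 164.5 114. ] cutter-axes rel TCP [-14.3    0.37]
bar face rel TCP [-13.1   -0.13]
```

Request:
{"api": "arm_command", "payload": {"steps": [[0,0,0,0.1,-0.05,-0.5,1],[0,0,0,0.2,-0.08,-1.2,1],[0,0,0,0.2,-0.08,-2,1],[0,0,0,0.2,-0.08,-2.6,1],[0,0,0,0.2,-0.08,-3,1],[0,0,0,0.2,-0.08,-3,1],[0,0,0,0.2,-0.08,-3,1]]}}

```text
time: 7.62
tcp_pos: [0.4816, 0.1584, 0.2583]
eef_rot: [-0.0, 0.197, 0.98, -0.0]
wrist_force: [-0.0, 0.4, -0.6]
opening: 0.104
gripper_force: 35.0
```

Run:
```python
from h import *
a=cam('wrist')
s=read_state();print(s['tcp_pos'],s['wrist_force'],s['wrist_torque'],s['time'])
cv2.imwrite('pics/w4.png',cv2.resize(a['color'][130:230,200:300,::-1],(500,500),interpolation=0))
g=cv2.cvtColor(a['color'],cv2.COLOR_RGB2GRAY)
for r in range(158,180,3):print(r,g[r,238:270].tolist())
print([int(g[r,252]) for r in range(155,178)])
```

```text
[0.48181475 0.15839766 0.25865856] [-0.22247566  0.33677624 -1.56760785] [0.0023956  0.02142884 0.00783438] 7.6667
158 [161, 162, 161, 162, 162, 162, 162, 161, 161, 161, 162, 162, 162, 169, 204, 236, 238, 239, 238, 238, 238, 238, 238, 238, 239, 239, 239, 239, 239, 239, 239, 239]
161 [158, 158, 158, 158, 158, 158, 158, 158, 158, 158, 158, 158, 159, 158, 161, 190, 234, 236, 237, 236, 237, 237, 237, 237, 237, 237, 237, 237, 237, 237, 237, 237]
164 [159, 159, 158, 158, 158, 157, 157, 157, 156, 156, 157, 157, 157, 156, 158, 163, 193, 233, 236, 236, 237, 236, 236, 237, 238, 238, 238, 238, 238, 238, 238, 238]
167 [154, 155, 154, 155, 152, 142, 135, 132, 124, 118, 118, 118, 117, 117, 117, 132, 163, 162, 158, 157, 167, 183, 195, 216, 234, 236, 236, 236, 236, 236, 237, 236]
170 [172, 158, 158, 158, 155, 147, 137, 130, 112, 95, 80, 68, 68, 67, 67, 68, 67, 67, 69, 87, 129, 170, 175, 215, 237, 238, 238, 238, 238, 238, 239, 239]
173 [231, 182, 163, 162, 159, 151, 141, 133, 111, 75, 61, 59, 60, 59, 59, 60, 59, 58, 60, 74, 121, 177, 194, 217, 238, 240, 240, 240, 240, 240, 240, 240]
176 [232, 230, 218, 163, 151, 144, 136, 128, 103, 66, 59, 59, 59, 60, 59, 58, 60, 59, 60, 72, 116, 169, 183, 208, 233, 235, 235, 235, 235, 235, 236, 236]
179 [236, 236, 235, 227, 167, 149, 138, 125, 93, 61, 58, 58, 59, 60, 59, 60, 59, 58, 59, 64, 105, 168, 183, 212, 236, 238, 238, 238, 238, 238, 238, 239]
[237, 236, 234, 204, 191, 169, 161, 161, 160, 158, 146, 128, 117, 101, 95, 67, 59, 59, 59, 59, 59, 59, 59]
```

View pics/w4.png

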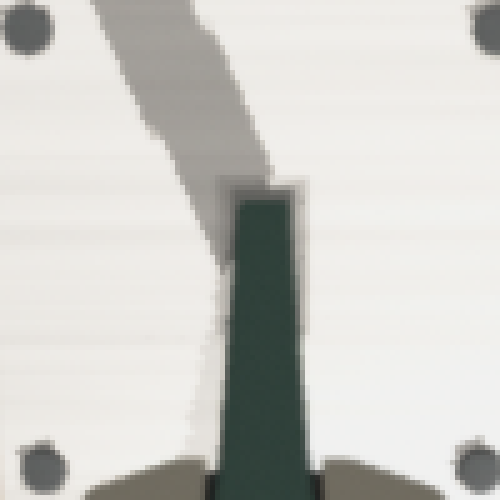

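The foot sits inside the window outline (crop x 237–290, y 200; the chamfer rim is at x 217–307, top y 180), centred to well within the chamfer. I'll descend slowly and check the force.

Request:
{"api": "arm_command", "payload": {"steps": [[0,0,0,0.04,-0.04,-0.2,1],[0,0,0,0.04,-0.04,-0.4,1],[0,0,0,0.04,-0.04,-0.6,1],[0,0,0,0.04,-0.04,-0.8,1],[0,0,0,0.04,-0.04,-1,1],[0,0,0,0.04,-0.04,-1.2,1],[0,0,0,0.04,-0.04,-1.2,1]]}}

```text
time: 8.25
tcp_pos: [0.4819, 0.1579, 0.2461]
eef_rot: [-0.0, 0.197, 0.98, -0.0]
wrist_force: [0.2, 0.7, -1.1]
opening: 0.107
gripper_force: 35.0
```

Request:
{"api": "arm_command", "payload": {"steps": [[0,0,0,0,0,-0.2,1],[0,0,0,0,0,-0.4,1],[0,0,0,0,0,-0.6,1],[0,0,0,0,0,-0.6,1]]}}

```text
time: 8.58
tcp_pos: [0.4819, 0.1579, 0.2401]
eef_rot: [-0.0, 0.197, 0.98, -0.0]
wrist_force: [0.4, 0.0, -1.7]
opening: 0.108
gripper_force: 35.0
```

Request:
{"api": "arm_command", "payload": {"steps": [[0,0,0,0,0,-0.3,1],[0,0,0,0,0,-0.7,1],[0,0,0,0,0,-1.1,1],[0,0,0,0,0,-1.5,1],[0,0,0,0,0,-1.9,1],[0,0,0,0,0,-2.2,1],[0,0,0,0,0,-2.5,1],[0,0,0,0,0,-2.5,1]]}}

```text
time: 9.25
tcp_pos: [0.4818, 0.1579, 0.2149]
eef_rot: [-0.001, 0.197, 0.98, -0.0]
wrist_force: [-0.1, -0.3, -2.0]
opening: 0.107
gripper_force: 35.0
```

Request:
{"api": "arm_command", "payload": {"steps": [[0,0,0,0,0,-0.3,1],[0,0,0,0,0,-0.7,1],[0,0,0,0,0,-1.1,1],[0,0,0,0,0,-1.5,1],[0,0,0,0,0,-1.9,1],[0,0,0,0,0,-2.2,1],[0,0,0,0,0,-2.5,1],[0,0,0,0,0,-2.8,1],[0,0,0,0,0,-3,1],[0,0,0,0,0,-3,1]]}}

```text
time: 10.08
tcp_pos: [0.4819, 0.1579, 0.1851]
eef_rot: [-0.0, 0.197, 0.98, -0.0]
wrist_force: [0.1, 0.0, -1.0]
opening: 0.101
gripper_force: 35.0
```

Request:
{"api": "arm_command", "payload": {"steps": [[0,0,0,0,0,-0.1,1],[0,0,0,0,0,-0.2,1],[0,0,0,0,0,-0.3,1],[0,0,0,0,0,-0.4,1],[0,0,0,0,0,-0.5,1],[0,0,0,0,0,-0.5,1]]}}

```text
time: 10.58
tcp_pos: [0.4823, 0.158, 0.1807]
eef_rot: [0.0, 0.197, 0.98, 0.0]
wrist_force: [0.5, -0.8, -2.1]
opening: 0.107
gripper_force: 35.0
```

Request:
{"api": "arm_command", "payload": {"steps": [[0,0,0,0,0,-0.1,1],[0,0,0,0,0,-0.2,1],[0,0,0,0,0,-0.3,1],[0,0,0,0,0,-0.3,1]]}}

```text
time: 10.92
tcp_pos: [0.4824, 0.158, 0.1779]
eef_rot: [0.0, 0.197, 0.98, 0.0]
wrist_force: [-0.9, -0.6, 3.9]
opening: 0.112
gripper_force: 35.0
```

Request:
{"api": "arm_command", "payload": {"steps": [[0,0,0,0,0,-0.1,1],[0,0,0,0,0,-0.2,1],[0,0,0,0,0,-0.2,1],[0,0,0,0,0,-0.2,1]]}}

```text
time: 11.25
tcp_pos: [0.4824, 0.158, 0.1758]
eef_rot: [0.0, 0.197, 0.98, 0.0]
wrist_force: [-0.5, 0.0, 4.8]
opening: 0.105
gripper_force: 35.0
```

Request:
{"api": "arm_command", "payload": {"steps": [[0,0,0,0,0,-0.1,1],[0,0,0,0,0,-0.2,1],[0,0,0,0,0,-0.2,1],[0,0,0,0,0,-0.2,1]]}}

```text
time: 11.58
tcp_pos: [0.4824, 0.158, 0.1739]
eef_rot: [0.0, 0.197, 0.98, 0.0]
wrist_force: [-1.0, -0.4, 6.2]
opening: 0.106
gripper_force: 35.0
```

Request:
{"api": "arm_command", "payload": {"steps": [[0,0,0,0,0,-0.1,1],[0,0,0,0,0,-0.1,1],[0,0,0,0,0,-0.1,1]]}}

```text
time: 11.83
tcp_pos: [0.4824, 0.158, 0.1729]
eef_rot: [0.0, 0.197, 0.98, 0.0]
wrist_force: [-0.5, -0.4, 6.7]
opening: 0.105
gripper_force: 35.0
```

Request:
{"api": "arm_command", "payload": {"steps": [[0,0,0,0,0,-0.05,1],[0,0,0,0,0,-0.05,1],[0,0,0,0,0,-0.05,1]]}}

```text
time: 12.08
tcp_pos: [0.4824, 0.158, 0.1726]
eef_rot: [0.0, 0.197, 0.98, 0.0]
wrist_force: [-0.3, -0.1, 7.6]
opening: 0.106
gripper_force: 35.0
```

Request:
{"api": "arm_command", "payload": {"steps": [[0,0,0,0,0,-0.05,1],[0,0,0,0,0,-0.05,1],[0,0,0,0,0,-0.05,1]]}}

```text
time: 12.33
tcp_pos: [0.4825, 0.158, 0.1726]
eef_rot: [0.001, 0.197, 0.98, 0.0]
wrist_force: [-2.7, -0.0, 10.5]
opening: 0.105
gripper_force: 35.0
```

Request:
{"api": "arm_command", "payload": {"steps": [[0,0,0,0,0,-0.04,1],[0,0,0,0,0,-0.04,1],[0,0,0,0,0,-0.04,1]]}}

```text
time: 12.58
tcp_pos: [0.4825, 0.158, 0.1726]
eef_rot: [0.001, 0.197, 0.98, 0.0]
wrist_force: [-2.6, -0.5, 12.3]
opening: 0.102
gripper_force: 35.0
```

Request:
{"api": "arm_command", "payload": {"steps": [[0,0,0,0,0,0,1],[0,0,0,0,0,0,1],[0,0,0,0,0,0,1],[0,0,0,0,0,0,1]]}}

```text
time: 12.92
tcp_pos: [0.4825, 0.158, 0.1726]
eef_rot: [0.001, 0.197, 0.98, 0.0]
wrist_force: [-2.4, -0.2, 12.9]
opening: 0.105
gripper_force: 35.0
```

```bash
python3 - <<'E'
from h import *
a=cam('scene','s5.png')
s=read_state();print(s['tcp_pos'],s['wrist_force'],s['time'],s['gripper_force'])
P=cloud(cam('wrist'));E
E
python3 - <<'E'
from h import *
P=cloud(cam('wrist'));q=P[(P[:,:,2]>.12)&(np.hypot(P[:,:,0]-.48,P[:,:,1]-.158)<.025)];print('bar top z',np.percentile(q[:,2],[50,95,99.5]))
E
```

```text
[0.4824878  0.15796423 0.17257052] [-2.20853402 -0.32291359 12.64088856] 12.9667 35.00380754470825
bar top z [0.2724246  0.28332596 0.28439135]Traceback (most recent call last):
  File "<stdin>", line 4, in <module>
NameError: name 'E' is not defined
```

View pics/s5.png

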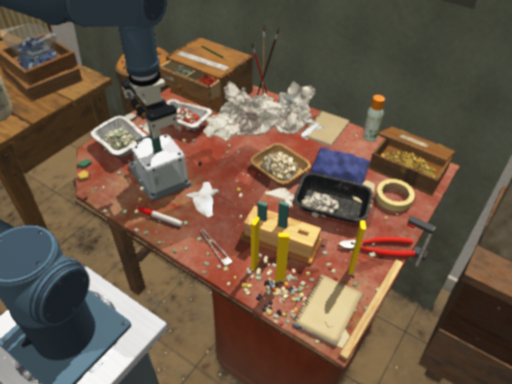

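The gripper holds the bar in the guard at about (155,140). The other bars, the tools and the yellow look-alikes are where they were. The stop took 8.0 mm of travel, from contact at TCP z ≈ 0.1806 to the hard end at 0.1726, and the force is steady at about 13 N. I'm handing in.

```bash
python3 -c "
from workcell import ctrl
print(ctrl.sign_off())"
```

```text
the job is handed in; nothing more can be done
None
```

The long bar is through the guard window and still gripped at 35 N, holding the stop on its hard end (about 8 mm of travel, steady at about 13 N); the job was handed in at about 13 s with the other bars and the tools undisturbed.

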